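# Turn the yellow leaf of the shelf-layout book

### The arm

A 6-joint arm with a two-finger parallel gripper is mounted at the origin on the work surface. World frame = base frame: x ahead of the robot, y to its left, z up, the work surface at z = 0. Lengths are in mm, angles in degrees, forces in N, time in s.
With the tool pointing down it reaches from about 300 to 850 mm from the base axis. Payload 4.2 kg.
Tool frame: the origin (TCP) lies on the centre line of the jaws, within the pads' length; the fingertips stand 14 mm ahead of it and the grasp point (between the pads) lies 5 mm behind it; x points along the fingers, y is the direction in which the jaws open and shut, and the axes are right-handed (so a half turn about x gives the same grasp; the last joint's range is limited). The gripper opens to 91 mm and grips with 3 to 60 N. Pads are 32 mm wide; open, the fingers measure 118 mm over their backs; the gripper's body (76 mm by 178 mm) begins 60 mm behind the grasp point.
Start: joints at [74.828, 18.312, 89.639, -0, 72.044, -1.146], TCP at [139.359, 557.872, 227.976] pointing down, gripper open.
Joint ranges: [-177.97, 177.97], [-48.28, 115.42], [12.27, 149.76], [-77.06, 257.06], [2.81, 150.46], [-146.56, 146.56]. Speed limits (degrees/s): [147.25, 147.25, 180, 180, 180, 180].

### API

Orientations are given as [roll, pitch, yaw] about the fixed x, y, z axes, in that order (R = Rz(yaw) Ry(pitch) Rx(roll)).
In Python, from workcell import readout, optics, env gives the robot as it stands.
- The arm moves only by the shell command python3 -m creep 'ROWS' [OPENING] [FORCE]. ROWS is JSON, a list of rows, each an object with "translation": the shift along the world's x, y, z in cm, a list of three; "delta_rot": the turn, a rotation vector about the world's x, y, z in rad, a list of three. In form: [{"translation": [dx, dy, dz], "delta_rot": [rx, ry, rz]}, ...]. A call has 1 to 5 rows; each row shifts and turns the commanded pose from where the row before left it; what a row does not reach is not made up. A row lasts 1/12 s, in which the tool goes at most 41.7 mm and 7.16 degrees, less where a joint would pass 70% of its speed; a pose out of reach is approached as far as the arm can. A call with a gripper value outside its range is refused whole. OPENING is the gripper's target within -1 to 1 (fully open at 1, half-way at 0, shut at -1), set as the call begins (- or left out, the last holds). The fingers move at their own pace and stop on an object; FORCE is the grip in N (left out, the last holds). Time passes only in rows, so rows that do not move let the fingers close. It gives the time, the measured TCP pose, the force and the opening at its end, in the units of the state.
- readout.state(): the state, without advancing time (a new reading comes with each control period).
- optics.grab_frame(name): name is "scene" or "top" or "wrist"; returns (picture, depth): 384x512x3 uint8, red, green, blue; 384x512 float32, mm along the optical axis (not along the pixel's ray), 0 where there is no reading.
- optics.camera_params(name): a dict with "mtx" (3x3 intrinsics, pixels), "k1" (the pictures are not rectified: a ray, as slopes to the right and down, at radius r is drawn at 1 + k1 r^2 times it, then the intrinsics apply), "R" (3x3) and "t" (3): a world point X has camera coordinates R X + t. Camera axes: x right, y down, z forward; pixel columns grow to the right and rows downward; lengths in mm; the calibration is good to about 2 mm. A picture is of the moment at which its call begins: read the wrist's pose just before it. camera_params takes no time and is no camera call; for the wrist camera it gives the pose at the moment of the call.
- env.job_done(): hands the job in, once; it reports no verdict.
The state is a dict: "time_s": time; "qpos": joint angles; "qvel": joint speeds; "effort": joint torques, N m; "ee_pos": TCP position; "ee_rot": TCP orientation; "force": force on the tool from outside, world axes, zero at the start; "torque": the same for the moment, N m; "gripper_width": finger opening in mm.
Only numpy, scipy, OpenCV 4.12 (cv2) and the standard library are available. Lean on these libraries where they do the work, as an engineer would, in place of code of your own. Each camera call takes 0.05 s, during which the arm holds its last target.

### The job

On the stockroom desk a ring-bound book of rigid shelf-layout boards lies open. With your fingertips, without pinching it, turn the yellow-tabbed leaf over the rings from the right-hand side to the left and press it down until it lies flat on the left-hand boards. Leave the book where it lies and do not disturb the other things on the desk.

Things in the scene. Friction and masses are not known exactly. Their poses are not given: they have to be found in the camera images.
- ring_book: Thick ring-bound book of rigid shelf-layout boards lying open on the desk, loose, about 2.2 kg. Blue covers 250 mm along the spine, 422 mm over both sides, 3 mm thick. Origin on the desk under the middle of the spine; x along the spine, away from the robot; y to the left-hand side; z up. Three steel rings (34 mm radius) over the spine at x = -75, 0, 75 mm reach up to 81 mm.
- turn_axis (a point): Centre of the middle ring, 45 mm above the desk, on the axis about which the leaf turns; the axis runs along the book's x.
- right_stack (a point): Middle of the top of the boards lying on the right, 41 mm above the desk, 102 mm right of the spine: 210 mm along the spine, 150 mm across (27 to 177 mm from the spine). Their tabs reach out to 195 mm: green at x = -27 mm, about 39 mm up, blue at x = -82 mm just below. Under the yellow tab of the leaf there is free room down to the cover.
- left_stack (a point): Middle of the top of the boards lying on the left, mirror image of the right; one red tab at x = +82 mm. The turned leaf comes to lie on these.
- leaf (a joint): Turning angle (rad) of the yellow-tabbed leaf. 0: flat on the right-hand boards; rises as the value grows; 1.57 upright; 3.14: flat on the left-hand boards. At the start it stands a little open on the right (0.12 to 0.45). It fits tightly on its rings: it turns stiffly (about 0.17 N m, besides its weight, about 130 g) and stays wherever it is left.
- leaf_backing: White backing board of the leaf, 2.6 mm thick: looks down at the start, up once turned. Origin on the turning axis at the middle of the spine; x along the spine; -y runs out along the leaf; +z is its upper side at the start. Board 42 to 177 mm from the axis, 210 mm along the spine, underside at z = -2.5 mm; the yellow tab reaches to 195 mm, 45 mm wide, centred at x = +27.5 mm.
- leaf_panel: Printed panel stuck on the backing, the side that looks up at the start; 2.4 mm thick, 6 mm smaller at the outer edge and ends (on the tab: out to 185 mm, 33 mm wide). Origin and axes as leaf_backing, top at z = 2.5 mm: the leaf is 5 mm thick in all. A grey punched strip, 27 to 42 mm from the axis, carries both on the rings.
- leaf_tab (a point): Middle of the leaf's yellow tab, 186 mm out from the turning axis, at x = +27.5 mm along the spine; turns with the leaf.
- mug: blue ceramic mug, 82 mm across, 95 mm tall, handle to its +y; origin at the centre of its foot
- tape_roll: roll of amber packing tape lying flat, 104 mm across, 48 mm tall; origin at the centre of its underside
- stapler: red and black desk stapler, 145 x 36 mm, 60 mm tall, standing along its x; origin at the centre of its underside
- box_cutter: yellow and black box cutter lying flat, 150 x 26 mm, 22 mm tall, along its x; origin under it, near its middle
- calculator: grey desk calculator, 150 x 105 mm, 27 mm tall; origin at the centre of its underside
- soda_bottle: amber bottle with a red cap, 62 mm across, 190 mm tall; origin at the centre of its foot
- scanner: black hand-held barcode scanner lying down, 165 x 72 mm, 42 mm tall, along its x; origin under its middle

How it is judged:
By the outcome, as a careful person would: the job done as asked, in the order asked, and still so for the second after the job is handed in, with the robot touching nothing.
It also fails if it takes over 48 s, if anything falls off the work surface, if the arm or the gripper's body presses on something with over 40 N, if the wrist force passes 120 N, or if a joint passes its speed limit or range.

## Working session

There is one attempt and no reset: what is moved stays moved. The work goes in short steps, Python scripts to look and compute and a shell command to move; the robot and the scene stay as the last step left them, time stands still between calls to the robot, and variables do not carry over. Pictures are saved under pics/ and viewed, and the job is handed in when it is done.

```bash
mkdir -p pics; ls; cat > h.py <<'E'
import numpy as np, cv2
from workcell import readout, optics, env
def grab(name,fn):
    p=optics.camera_params(name); im,d=optics.grab_frame(name)
    cv2.imwrite('pics/'+fn+'.png',im[:,:,::-1]); np.savez('pics/'+fn+'.npz',im=im,d=d,**{k:np.array(p[k]) for k in('mtx','k1','R','t')})
def load(fn): return np.load('pics/'+fn+'.npz')
def world(z,u,v,depth=None):
    K=z['mtx'];d=z['d'][int(v),int(u)] if depth is None else depth
    k=float(z['k1'])
    pt=cv2.undistortPoints(np.array([[[u,v]]],float),K,np.array([k,0,0,0.]))[0,0]
    return z['R'].T@(np.array([pt[0]*d,pt[1]*d,d])-z['t'])
def crop(fn,x0,y0,x1,y1,s,out):
    im=cv2.imread('pics/'+fn+'.png')[y0:y1,x0:x1]
    cv2.imwrite('pics/'+out+'.png',cv2.resize(im,None,fx=s,fy=s,interpolation=cv2.INTER_CUBIC))
E
python3 - <<'E'
from h import *
print(readout.state())
grab('scene','s0');grab('top','t0')
E
```

```text
pics
{'time_s': 0.0, 'qpos': array([ 7.48294059e+01,  1.83489723e+01,  8.97073070e+01, -1.59690714e-03,
        7.20429427e+01, -1.14631687e+00]), 'qvel': array([ 0.0413761 , -0.01137591,  0.0870739 ,  0.06330772,  0.00665376,
       -0.0530112 ]), 'effort': array([ 1.96137495e-03, -4.12451613e+01, -2.31972134e+01,  7.28893513e-02,
        4.58850770e-02, -1.23212476e-04]), 'ee_pos': array([139.22514557, 557.38696152, 227.14090591]), 'ee_rot': array([ -90.26966306,   89.90076638, -104.29344664]), 'force': array([-0.16944298, -0.45144916,  0.77459918]), 'torque': array([-0.03410534, -0.01024094, -0.07132567]), 'gripper_width': 91.56195230443613}
```

View pics/s0.png

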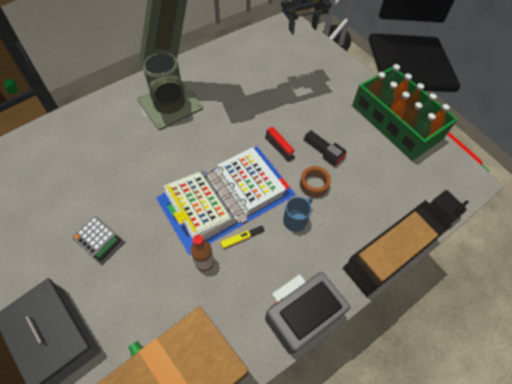

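View pics/t0.png

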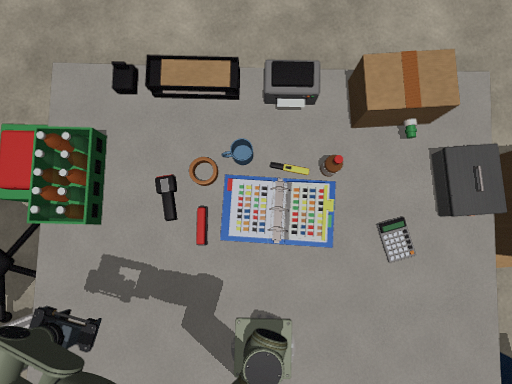

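```bash
python3 - <<'E'
from h import *
crop('t0',190,130,360,260,4.5,'t0c'); crop('s0',130,110,330,280,4,'s0c')
z=load('t0'); print(z['mtx'],z['k1'],z['R'],z['t'])
E
```

```text
[[353.48163401   0.         257.75197269]
 [  0.         353.48163401 196.61554457]
 [  0.           0.           1.        ]] 0.022426745290553638 [[ 0.0268265  -0.99960873 -0.00791962]
 [-0.99559415 -0.02600501 -0.09008904]
 [ 0.08984784  0.0103015  -0.99590223]] [  17.39392322  550.06055035 1291.8047973 ]
```

View pics/t0c.png

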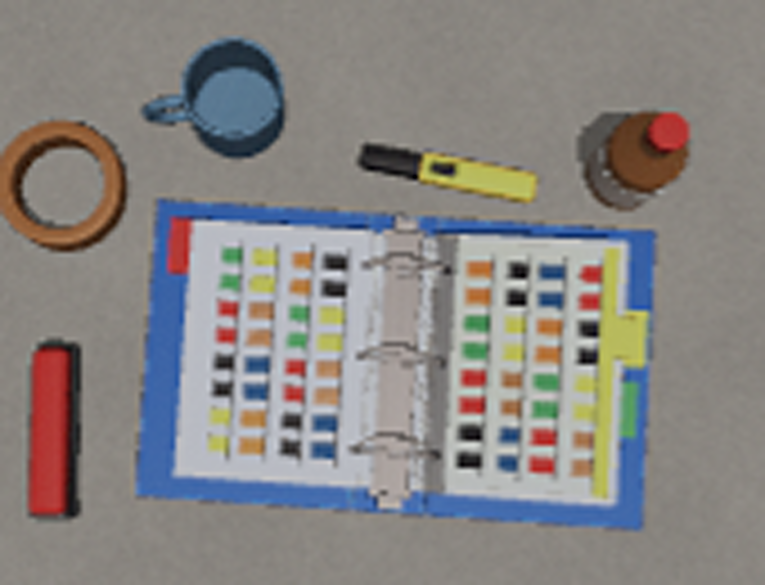

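View pics/s0c.png

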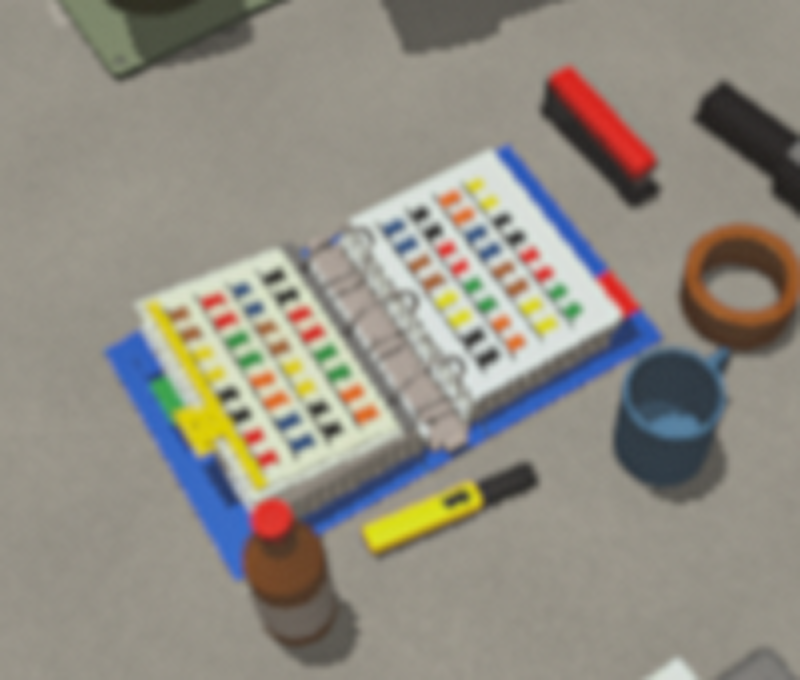

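```bash
cat >> h.py <<'E'
def onplane(z,u,v,h):
    a=world(z,u,v,1.0);c=world(z,u,v,0.0) ; s=(h-c[2])/(a[2]-c[2]); return c+s*(a-c)
E
python3 - <<'E'
from h import *
z=load('t0')
P=[onplane(z,190+u/4.5,130+v/4.5,3) for u,v in[(160,200),(655,232),(640,528),(137,495)]]
P=np.array(P);print(P.round(1)); c=P.mean(0);print(c)
for i in range(4): print(np.linalg.norm(P[i]-P[(i+1)%4]))
sx=(P[0]+P[1]-P[2]-P[3]); print('yaw x',np.degrees(np.arctan2(sx[1],sx[0])))
sy=(P[0]+P[3]-P[1]-P[2]); print('yaw y',np.degrees(np.arctan2(-sy[0],sy[1])))
# other items depth
for n,u,v in [('tab',630,335),('green',630,410),('red',178,245),('stackL',260,470),('leaf inner',450,400),('leafouter',605,300),('leafouter2',605,480),('cap',668,130),('cutter',490,180),('mug',240,60),('ring',405,352)]:
  print(n,world(z,190+u/4.5,130+v/4.5).round(1))
E
```

```text
[[ 633.   157.1    3. ]
 [ 616.4 -261.1    3. ]
 [ 368.9 -250.4    3. ]
 [ 384.6  167.5    3. ]]
[500.71195849 -46.7271355    3.        ]
418.5644643721423
247.72480496865685
418.2112400797445
248.60714846406776
yaw x -2.445452991973968
yaw y -2.2109430901078913
tab [ 523.2 -225.8   80.7]
green [ 465.2 -234.3   39.2]
red [590.6 137.2  39.1]
stackL [408.6  64.5  37.9]
leaf inner [468.9 -87.2  54.1]
leafouter [ 551.  -207.1   73.9]
leafouter2 [ 408.9 -207.9   76.6]
cap [ 665.2 -230.5  191.4]
cutter [ 655.  -120.3   16.1]
mug [749.4  91.7  27. ]
ring [509.3 -52.7   7.9]
```

```bash
python3 -m creep '[{"translation":[2.6,-2.6,1],"delta_rot":[0,0,0]},{"translation":[2.6,-2.6,1],"delta_rot":[0,0,0]},{"translation":[2.6,-2.6,1],"delta_rot":[0,0,0]},{"translation":[2.6,-2.6,1],"delta_rot":[0,0,0]},{"translation":[2.6,-2.6,1],"delta_rot":[0,0,0]}]' -1 10
cat >> h.py <<'E'
from scipy.spatial.transform import Rotation as Ro
def st():
    s=readout.state(); R=Ro.from_euler('xyz',s['ee_rot'],degrees=True)
    print('t',round(s['time_s'],2),'pos',s['ee_pos'].round(1),'q',s['qpos'].round(1),'F',s['force'].round(1),'T',s['torque'].round(2),'w',round(s['gripper_width'],1)); M=R.as_matrix()
    print('x',M[:,0].round(3),'y',M[:,1].round(3)); return s,M
E
python3 -c "
from h import *
st()"
```

```text
time_s: 0.52
ee_pos: [270.0, 426.4, 278.0]
ee_rot: [-104.5, 90.0, -118.5]
force: [0.2, 0.1, 0.3]
gripper_width: 60.9
t 0.52 pos [270.  426.4 278. ] q [ 56.3  10.3  93.4  -0.   76.4 -19.7] F [0.2 0.1 0.3] T [0.02 0.05 0.02] w 60.9
x [-0.    -0.001 -1.   ] y [ 0.242  0.97  -0.001]
```

```bash
python3 -m creep '[{"translation":[2.6,-2.6,1],"delta_rot":[0,0,-0.12]},{"translation":[2.6,-2.6,1],"delta_rot":[0,0,-0.12]},{"translation":[2.6,-2.6,1],"delta_rot":[0,0,-0.12]},{"translation":[2.6,-2.6,1],"delta_rot":[0,0,-0.12]},{"translation":[2.6,-2.6,1],"delta_rot":[0,0,-0.12]}]' -1 10
python3 -m creep '[{"translation":[0.3,-4,1],"delta_rot":[0,0,-0.12]},{"translation":[0.3,-4,1],"delta_rot":[0,0,-0.12]},{"translation":[0.3,-4,0],"delta_rot":[0,0,-0.12]},{"translation":[0.3,-4,0],"delta_rot":[0,0,-0.12]},{"translation":[0.3,-4,0],"delta_rot":[0,0,-0.12]}]'
python3 -m creep '[{"translation":[0.3,-4,0],"delta_rot":[0,0,-0.12]},{"translation":[0.3,-4,0],"delta_rot":[0,0,-0.12]},{"translation":[0.3,-4,0],"delta_rot":[0,0,-0.12]},{"translation":[0.3,-4,0],"delta_rot":[0,0,-0.12]},{"translation":[0.3,-4,0],"delta_rot":[0,0,0]}]'
python3 -c "
from h import *
st();grab('wrist','w1');st()"
```

```text
time_s: 0.93
ee_pos: [400.1, 296.2, 328.2]
ee_rot: [-102.8, 90.0, -151.6]
force: [0.7, 0.0, 0.6]
gripper_width: 27.7
time_s: 1.35
ee_pos: [413.9, 96.0, 347.9]
ee_rot: [49.5, 90.0, -33.6]
force: [-0.2, -0.0, -0.2]
gripper_width: 0.7
time_s: 1.77
ee_pos: [428.8, -104.1, 347.8]
ee_rot: [-151.1, 90.0, 98.4]
force: [0.8, -0.7, 0.0]
gripper_width: 0.3
t 1.77 pos [ 428.8 -104.1  347.8] q [-15.1   2.7  92.4   0.   84.9   5.4] F [ 0.8 -0.7  0. ] T [-0.08  0.04  0.05] w 0.3
x [-0.  0. -1.] y [ 0.937 -0.351 -0.   ]
t 1.82 pos [ 429.3 -111.   347.4] q [-15.7   2.9  92.2  -0.4  84.8   5. ] F [ 1.2 -5.6 -0.2] T [-0.34  0.01  0.01] w 0.7
x [-0.001 -0.007 -1.   ] y [ 0.936 -0.353  0.002]
```

View pics/w1.png

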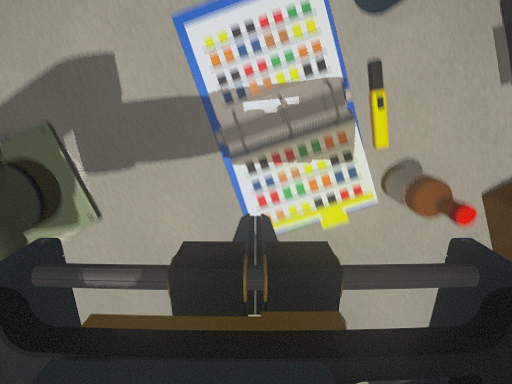

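```bash
python3 -m creep '[{"translation":[0.3,-4,0],"delta_rot":[0,0,0]},{"translation":[0.3,-4,0],"delta_rot":[0,0,0]},{"translation":[0.3,-4,0],"delta_rot":[0,0,0]},{"translation":[0.3,-4,0],"delta_rot":[0,0,0]},{"translation":[0.3,-4,0],"delta_rot":[0,0,0]}]'
python3 -c "
from h import *
st()"
```

```text
time_s: 2.23
ee_pos: [444.0, -303.7, 347.6]
ee_rot: [-127.5, 90.0, 122.2]
force: [1.2, 0.0, 0.3]
gripper_width: 0.5
t 2.23 pos [ 444.  -303.7  347.6] q [-35.6  12.   81.4   0.   86.6 -15.3] F [1.2 0.  0.3] T [-0.07  0.04  0.01] w 0.5
x [-0.     0.001 -1.   ] y [ 0.938 -0.347 -0.001]
```

```bash
cat > kin.py <<'E'
import numpy as np
from scipy.spatial.transform import Rotation as Ro
from scipy.optimize import least_squares
D=[([74.829,18.349,89.707,0,72.043,-1.146],[139.2,557.4,227.5]),([56.3,10.3,93.4,0,76.4,-19.7],[270,426.4,278]),([-15.1,2.7,92.4,0,84.9,5.4],[428.8,-104.1,347.8]),([-35.6,12,81.4,0,86.6,-15.3],[444,-303.7,347.6])]
def fk(q,p,s4=1,s6=-1):
    a1,d1,L2,a3,d4,d6=p
    r=lambda ax,a:Ro.from_euler(ax,a,degrees=True)
    A=r('z',q[0]);B=A*r('y',q[1]);C=B*r('y',q[2]);Dd=C*r('z',s4*q[3])*r('y',q[4]);
    x=A.apply([a1,0,d1])+B.apply([0,0,L2])+C.apply([a3,0,d4])+Dd.apply([0,0,d6])
    return x,Dd.as_matrix()[:,2],Dd*r('z',s6*q[5])
E
python3 - <<'E'
from kin import *
f=lambda p:np.concatenate([fk(q,p)[0]-np.array(x) for q,x in D]+[0.02*(p-np.array([0,400,400,0,400,200]))])
s=least_squares(f,[0,400,400,0,400,200]);print(s.x.round(1),s.fun.round(1))
from h import *
p=optics.camera_params('wrist');print('cam',(-p['R'].T@p['t']).round(1),p['R'][2])
E
```

```text
[  2.  210.4 585.8  22.7 415.8 388.3] [ 11.   -3.4   0.1  10.   -6.6  -0.1  -2.3 -11.   -0.1  -7.   -9.2   0.2
   0.   -3.8   3.7   0.5   0.3   3.8]
cam [ 471.8 -227.4  504.1] [-0.09923377 -0.26733417 -0.95848062]
```

```bash
python3 -m creep '[{"translation":[0.5,-0.3,-1],"delta_rot":[0.1116,-0.0413,0]},{"translation":[0.5,-0.3,-1],"delta_rot":[0.1116,-0.0413,0]},{"translation":[0.5,-0.3,-1],"delta_rot":[0.1116,-0.0413,0]},{"translation":[0.5,-0.3,-1],"delta_rot":[0.1116,-0.0413,0]},{"translation":[0.5,-0.3,-1],"delta_rot":[0.1116,-0.0413,0]}]'
python3 -c "
from h import *
st()"
python3 -m creep '[{"translation":[0.5,-0.3,-1],"delta_rot":[0.1116,-0.0413,0]},{"translation":[0.5,-0.3,-1],"delta_rot":[0.1116,-0.0413,0]},{"translation":[0.5,-0.3,-1],"delta_rot":[0.1116,-0.0413,0]}]'
python3 -c "
from h import *
st()"
```

```text
time_s: 2.65
ee_pos: [469.6, -317.7, 298.1]
ee_rot: [179.8, 55.6, 69.5]
force: [0.7, 0.8, -0.2]
gripper_width: 0.6
t 2.65 pos [ 469.6 -317.7  298.1] q [-51.3  23.3  79.9  29.2  95.3 -33.1] F [ 0.7  0.8 -0.2] T [-0.37  0.17  0.08] w 0.6
x [ 0.198  0.529 -0.825] y [ 0.938 -0.348  0.002]
time_s: 2.9
ee_pos: [484.5, -326.8, 267.7]
ee_rot: [179.9, 35.2, 69.6]
force: [0.3, 0.9, -0.2]
gripper_width: 0.3
t 2.9 pos [ 484.5 -326.8  267.7] q [-56.5  32.8  80.1  42.6 102.7 -40.3] F [ 0.3  0.9 -0.2] T [-0.57  0.2   0.01] w 0.3
x [ 0.285  0.766 -0.576] y [ 0.938 -0.348  0.001]
```

```bash
cat >> kin.py <<'E'
D+=[([-51.3,23.3,79.9,29.2,95.3,-33.1],[469.6,-317.7,298.1]),([-56.5,32.8,80.1,42.6,102.7,-40.3],[484.5,-326.8,267.7])]
E
python3 - <<'E'
from kin import *
for q,_ in D[-2:]: 
  for s in(1,-1): print(s,fk(q,[0]*6,s)[1].round(3))
f=lambda p:np.concatenate([fk(q,p,)[0]-np.array(x) for q,x in D]+[0.005*(p-np.array([0,400,400,0,400,200]))])
s=least_squares(f,[0,400,400,0,400,200]);p=s.x;print(s.x.round(1),s.fun.round(1))
# frame offset
M=fk(D[-1][0],p)[2].as_matrix();print(M.round(2))
def ik(x,e,az,q0):
    d=np.array([np.cos(az)*np.cos(e),np.sin(az)*np.cos(e),-np.sin(e)]);y=np.array([np.sin(az),-np.cos(az),0])
    def g(q):
        X,dd,Rr=fk(q,p);M=Rr.as_matrix();return np.concatenate([(X-x)/10,(dd-d)*50,(M[:,1]-sg*y)*50])
    r=least_squares(g,q0);return r.x,r.cost
sg=1 if M[0,1]>0 else -1
for pos,e in[((490,-330,150),20),((490,-330,60),15),((510,-235,60),15),((505,-225,100),20)]:
  q,c=ik(np.array(pos),np.radians(e),np.radians(70),D[-1][0]);print(pos,e,q.round(1),round(c,3))
E
```

```text
1 [ 0.199  0.529 -0.825]
-1 [-0.559 -0.079 -0.825]
1 [ 0.285  0.766 -0.576]
-1 [-0.817  0.037 -0.576]
[ -9.7 141.2 615.7  31.8 423.9 338.8] [ 11.7  -0.8  -2.3   9.7  -7.   -1.1  -5.2 -10.2   0.3  -5.3 -10.4   0.2
  -2.5  -2.1   1.3  -0.6   1.1   1.7  -0.   -1.3   1.1   0.2   0.1   0.7]
[[ 0.04  0.96  0.28]
 [ 0.59 -0.26  0.77]
 [ 0.81  0.13 -0.58]]
(490, -330, 150) 20 [-58.8  46.3  84.5  48.7 102.9 -37.3] 0.0
(490, -330, 60) 15 [-59.3  55.   85.3  49.6 101.1 -30.2] 0.0
(510, -235, 60) 15 [-53.7  51.7  96.   53.6  93.9 -26.4] 0.0
(505, -225, 100) 20 [-52.9  45.3  97.8  52.1  91.9 -30.3] 0.0
```

```bash
python3 - <<'E'
from h import *
z=load('t0')
for u,v in [(377,222),(404,217),(414,256),(389,263),(437,147),(437,214)]: print(onplane(z,u,v,27).round(0))
E
```

```text
[ 467. -409.   27.]
[ 488. -507.   27.]
[ 347. -541.   27.]
[ 320. -451.   27.]
[ 752. -631.   27.]
[ 502. -627.   27.]
```

```bash
python3 -m creep '[{"translation":[0.6,0,-3.5],"delta_rot":[0.1097,-0.0406,0]},{"translation":[0.6,0,-3.5],"delta_rot":[0.1097,-0.0406,0]},{"translation":[0.6,0,-3.5],"delta_rot":[0.1097,-0.0406,0]},{"translation":[0.6,0,-3.5],"delta_rot":[0,0,0]},{"translation":[0,0,-2.8],"delta_rot":[0,0,0]}]'
python3 -c "
from h import *
st();grab('wrist','w2');grab('scene','s2');crop('s2',100,60,330,280,3,'s2c')"
```

```text
time_s: 3.32
ee_pos: [508.2, -325.3, 94.5]
ee_rot: [-179.7, 15.2, 69.8]
force: [0.0, 1.0, -0.4]
gripper_width: 0.5
t 3.32 pos [ 508.2 -325.3   94.5] q [-57.9  52.5  84.5  51.4 102.2 -56.1] F [ 0.   1.  -0.4] T [-0.61  0.23  0.02] w 0.5
x [ 0.334  0.906 -0.261] y [ 0.938 -0.347 -0.006]
```

View pics/w2.png

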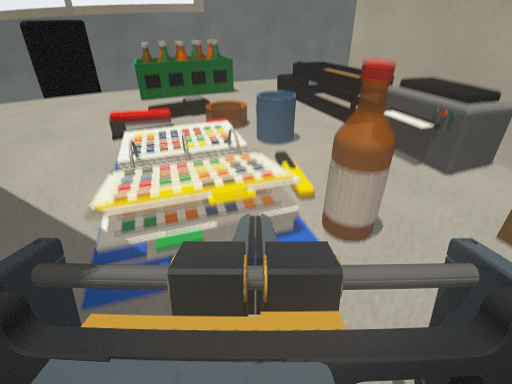

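View pics/s2c.png

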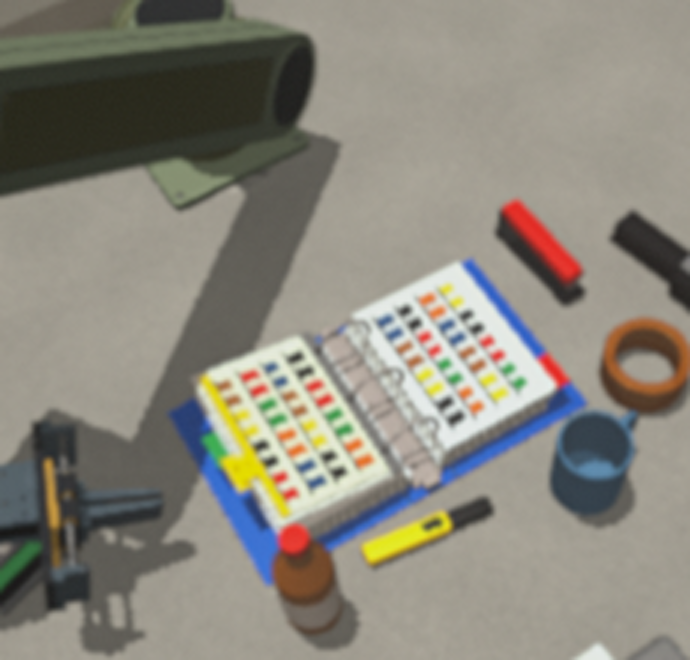

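```bash
python3 - <<'E'
from h import *
crop('w2',150,140,350,290,4,'w2c')
z=load('w2')
for u,v in[(232,190),(232,196),(212,197),(250,190),(180,240),(254,218),(254,225),(240,225),(268,225),(190,206),(270,194)]: print(u,v,world(z,u,v).round(1))
E
```

```text
232 190 [ 520.8 -226.5   78.7]
232 196 [ 517.5 -237.8   79.3]
212 197 [ 500.1 -231.9   78.6]
250 190 [ 537.3 -231.3   77.9]
180 240 [ 464.8 -236.5   41.2]
254 218 [ 544.7 -221.3   35.7]
254 225 [ 548.1 -211.8   18.2]
240 225 [ 499.3 -322.8  112.7]
268 225 [ 514.5 -329.3  113.3]
190 206 [ 482.9 -183.4   42.1]
270 194 [ 576.1 -191.    41.8]
```

View pics/w2c.png

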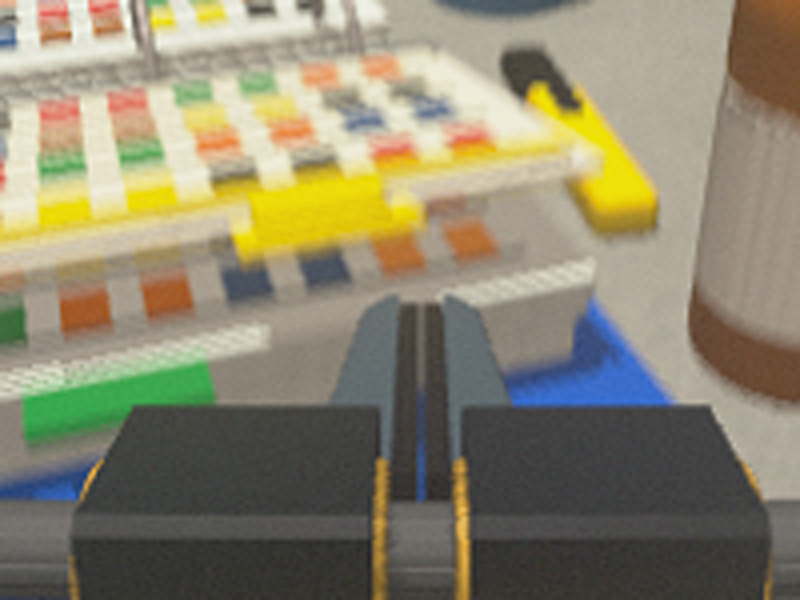

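```bash
python3 -m creep '[{"translation":[0,0,-2.1],"delta_rot":[0,0,0]},{"translation":[0.1,0,-2.1],"delta_rot":[0,0,0]},{"translation":[0.3,2.9,0],"delta_rot":[0,0,0]},{"translation":[0.3,2.9,0],"delta_rot":[0,0,0]},{"translation":[0.3,2.3,0],"delta_rot":[0,0,0]}]'
python3 -c "
from h import *
st();grab('wrist','w3');grab('scene','s3');crop('s3',130,130,250,250,5,'s3c');crop('w3',150,140,350,290,4,'w3c');st()"
```

```text
time_s: 3.83
ee_pos: [518.8, -244.1, 59.9]
ee_rot: [179.9, 15.4, 69.7]
force: [-1.3, -1.3, -0.5]
gripper_width: 0.5
t 3.83 pos [ 518.8 -244.1   59.9] q [-53.4  51.8  94.7  54.1  94.  -62.5] F [-1.3 -1.3 -0.5] T [-0.82  0.32 -0.07] w 0.5
x [ 0.335  0.904 -0.265] y [ 0.938 -0.347  0.002]
t 3.93 pos [ 518.6 -242.3   60.4] q [-53.3  51.7  94.7  54.   94.1 -62.4] F [-0.3 -0.2 -0.2] T [-0.63  0.31  0.  ] w 0.4
x [ 0.332  0.906 -0.264] y [ 0.939 -0.344  0.   ]
```

View pics/w3c.png

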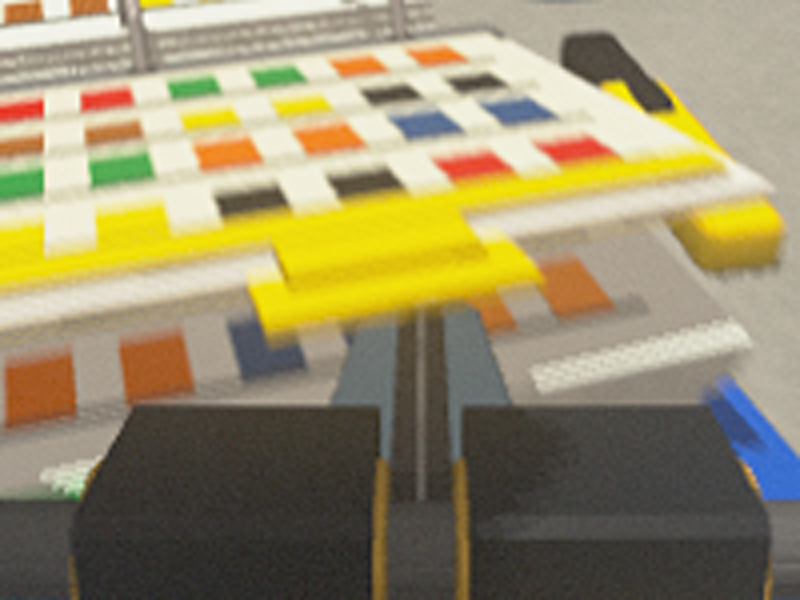

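View pics/s3c.png

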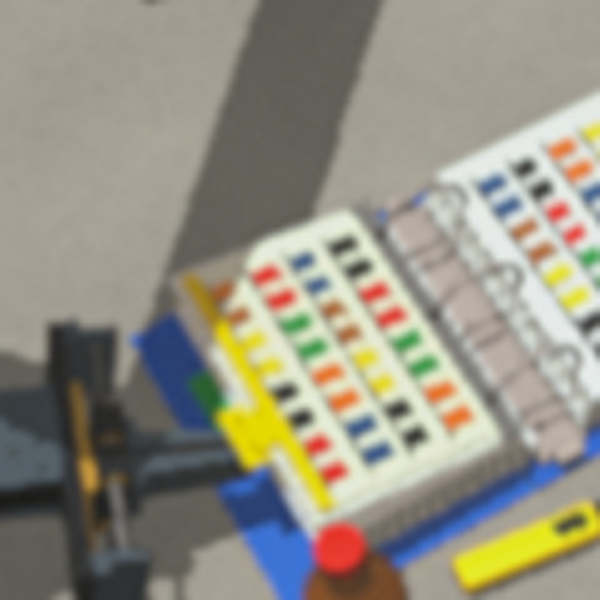

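```bash
cat >> h.py <<'E'
ex=np.array([.9992,-.040,0]);ey=np.array([.040,.9992,0]);C=np.array([501,-46.7,45.])
def arc(P,steps):
    # steps: list of (dphi, inward mm)
    P=np.array(P,float)
    for d,i in steps:
        r=P-C; r2=Ro.from_rotvec(-d*ex).apply(r); rad=r2-(r2@ex)*ex; r2=r2-i*rad/np.linalg.norm(rad)
        print(((r2-r)/10).round(2), (-d*ex).round(3)); P=C+r2
    print('end',P.round(1))
E
python3 - <<'E'
from h import *
arc([518.6,-242.3,60.4],[(.1,0)]*2+[(.1,3)]*12)
E
```

```text
[0.01 0.25 1.94] [-0.1    0.004 -0.   ]
[0.02 0.44 1.9 ] [-0.1    0.004 -0.   ]
[0.04 0.91 1.74] [-0.1    0.004 -0.   ]
[0.04 1.07 1.61] [-0.1    0.004 -0.   ]
[0.05 1.21 1.47] [-0.1    0.004 -0.   ]
[0.05 1.33 1.32] [-0.1    0.004 -0.   ]
[0.06 1.43 1.16] [-0.1    0.004 -0.   ]
[0.06 1.52 0.99] [-0.1    0.004 -0.   ]
[0.06 1.59 0.81] [-0.1    0.004 -0.   ]
[0.07 1.63 0.63] [-0.1    0.004 -0.   ]
[0.07 1.66 0.46] [-0.1    0.004 -0.   ]
[0.07 1.67 0.28] [-0.1    0.004 -0.   ]
[0.07 1.66 0.1 ] [-0.1    0.004 -0.   ]
[ 0.07  1.63 -0.07] [-0.1    0.004 -0.   ]
end [525.8 -62.3 203.7]
```

```bash
python3 -m creep '[{"translation":[0,0.1,0.97],"delta_rot":[-0.05,0.002,0]},{"translation":[0,0.15,0.97],"delta_rot":[-0.05,0.002,0]},{"translation":[0.01,0.2,0.96],"delta_rot":[-0.05,0.002,0]},{"translation":[0.01,0.24,0.95],"delta_rot":[-0.05,0.002,0]},{"translation":[0.02,0.43,0.87],"delta_rot":[-0.05,0.002,0]}]'
python3 -c "
from h import *
st();grab('wrist','w4')
s,_=st();arc(s['ee_pos'],[(.05,1.5)]*10)"
```

```text
time_s: 4.35
ee_pos: [519.5, -236.0, 107.3]
ee_rot: [174.6, 29.2, 67.5]
force: [0.3, -1.9, -0.3]
gripper_width: 0.2
t 4.35 pos [ 519.5 -236.   107.3] q [-51.3  40.4  97.5  50.1  85.4 -59.3] F [ 0.3 -1.9 -0.3] T [-0.82  0.35 -0.07] w 0.2
x [ 0.334  0.807 -0.488] y [ 0.938 -0.338  0.082]
t 4.4 pos [ 520.  -234.8  110.8] q [-51.2  40.1  97.5  50.2  85.5 -59.3] F [-1.   1.1  1. ] T [-0.61  0.36  0.14] w 0.2
x [ 0.334  0.806 -0.489] y [ 0.938 -0.336  0.086]
[0.02 0.49 0.87] [-0.05   0.002 -0.   ]
[0.02 0.53 0.84] [-0.05   0.002 -0.   ]
[0.02 0.57 0.8 ] [-0.05   0.002 -0.   ]
[0.02 0.6  0.77] [-0.05   0.002 -0.   ]
[0.03 0.64 0.73] [-0.05   0.002 -0.   ]
[0.03 0.67 0.69] [-0.05   0.002 -0.   ]
[0.03 0.7  0.65] [-0.05   0.002 -0.   ]
[0.03 0.73 0.61] [-0.05   0.002 -0.   ]
[0.03 0.75 0.57] [-0.05   0.002 -0.   ]
[0.03 0.77 0.52] [-0.05   0.002 -0.   ]
end [ 522.6 -170.3  181.4]
```

View pics/w4.png

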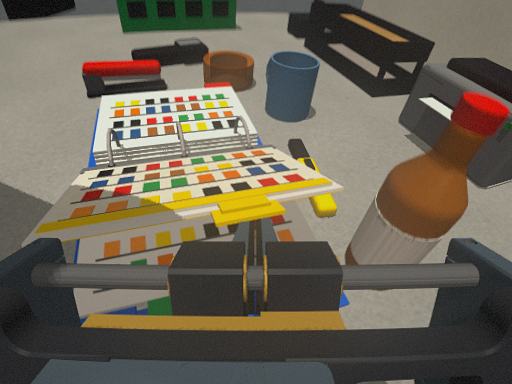

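```bash
python3 -m creep '[{"translation":[0.02,0.49,0.87],"delta_rot":[-0.05,0.002,0]},{"translation":[0.02,0.53,0.84],"delta_rot":[-0.05,0.002,0]},{"translation":[0.02,0.57,0.8],"delta_rot":[-0.05,0.002,0]},{"translation":[0.02,0.6,0.77],"delta_rot":[-0.05,0.002,0]},{"translation":[0.03,0.64,0.73],"delta_rot":[-0.05,0.002,0]}]'
python3 -m creep '[{"translation":[0.03,0.67,0.69],"delta_rot":[-0.05,0.002,0]},{"translation":[0.03,0.7,0.65],"delta_rot":[-0.05,0.002,0]},{"translation":[0.03,0.73,0.61],"delta_rot":[-0.05,0.002,0]},{"translation":[0.03,0.75,0.57],"delta_rot":[-0.05,0.002,0]},{"translation":[0.03,0.77,0.52],"delta_rot":[-0.05,0.002,0]}]'
python3 -c "
from h import *
st();grab('wrist','w5');grab('scene','s5');crop('s5',100,60,330,280,3,'s5c')
s,_=st();arc(s['ee_pos'],[(.1,2)]*5)"
```

```text
time_s: 4.82
ee_pos: [520.6, -207.3, 147.1]
ee_rot: [168.1, 42.4, 63.6]
force: [-0.6, -3.0, 0.2]
gripper_width: 0.8
time_s: 5.23
ee_pos: [522.2, -170.6, 177.8]
ee_rot: [157.9, 55.1, 55.9]
force: [-0.2, -1.6, -0.2]
gripper_width: 0.8
t 5.23 pos [ 522.2 -170.6  177.8] q [-38.9  19.6 104.7  39.   64.9 -46.8] F [-0.2 -1.6 -0.2] T [-0.56  0.23 -0.13] w 0.8
x [ 0.321  0.474 -0.82 ] y [ 0.94  -0.264  0.215]
t 5.33 pos [ 522.1 -168.6  179.1] q [-38.8  19.5 104.7  39.1  65.1 -46.9] F [ 0.1 -1.4  1.1] T [-0.36  0.26 -0.02] w 0.5
x [ 0.321  0.477 -0.819] y [ 0.941 -0.261  0.216]
[0.06 1.52 0.98] [-0.1    0.004 -0.   ]
[0.06 1.59 0.81] [-0.1    0.004 -0.   ]
[0.07 1.64 0.64] [-0.1    0.004 -0.   ]
[0.07 1.68 0.46] [-0.1    0.004 -0.   ]
[0.07 1.7  0.29] [-0.1    0.004 -0.   ]
end [525.4 -87.3 210.9]
```

View pics/w5.png

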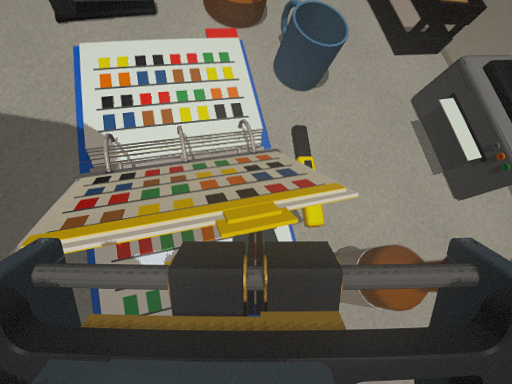

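View pics/s5c.png

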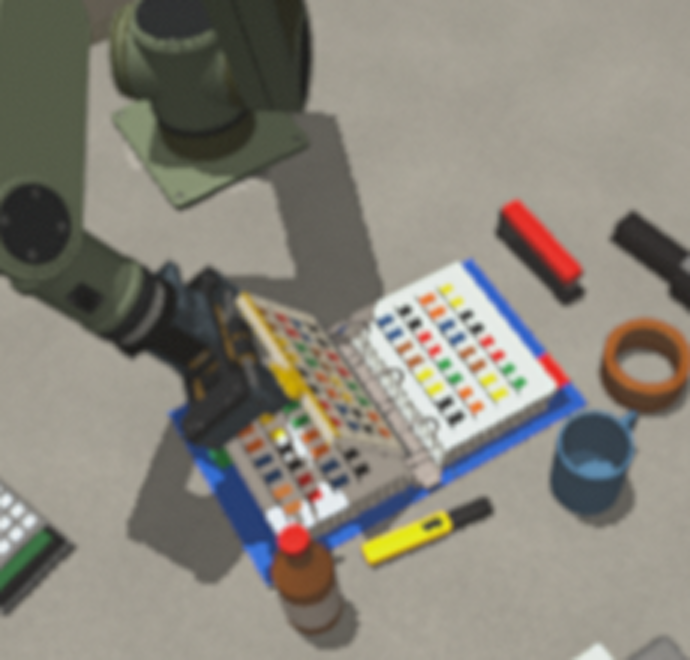

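```bash
python3 -m creep '[{"translation":[0.05,1.43,1.1],"delta_rot":[-0.1,0.004,0]},{"translation":[0.06,1.52,0.96],"delta_rot":[-0.1,0.004,0]},{"translation":[0.06,1.6,0.81],"delta_rot":[-0.1,0.004,0]},{"translation":[0.07,1.66,0.65],"delta_rot":[-0.1,0.004,0]},{"translation":[0.07,1.72,0.48],"delta_rot":[-0.1,0.004,0]}]'
python3 -c "
from h import *
st();grab('wrist','w6');grab('scene','s6');crop('s6',100,60,330,280,3,'s6c')
s,_=st();arc(s['ee_pos'],[(.1,0)]*10)"
```

```text
time_s: 5.75
ee_pos: [525.2, -91.1, 217.5]
ee_rot: [101.5, 72.4, 3.8]
force: [-0.6, -0.8, -0.5]
gripper_width: 0.2
t 5.75 pos [525.2 -91.1 217.5] q [-14.3   7.2 108.5   7.3  47.8 -10.8] F [-0.6 -0.8 -0.5] T [-0.29  0.39 -0.04] w 0.2
x [ 0.302  0.02  -0.953] y [ 0.945 -0.136  0.297]
t 5.85 pos [525.  -85.7 217.4] q [-13.9   7.1 108.6   7.6  47.9 -11.1] F [ 1.   0.5 -0.6] T [-0.14  0.22  0.04] w 0.9
x [ 0.301  0.027 -0.953] y [ 0.947 -0.128  0.295]
[0.07 1.74 0.29] [-0.1    0.004 -0.   ]
[0.07 1.76 0.12] [-0.1    0.004 -0.   ]
[ 0.07  1.76 -0.06] [-0.1    0.004 -0.   ]
[ 0.07  1.75 -0.23] [-0.1    0.004 -0.   ]
[ 0.07  1.72 -0.41] [-0.1    0.004 -0.   ]
[ 0.07  1.67 -0.58] [-0.1    0.004 -0.   ]
[ 0.06  1.6  -0.74] [-0.1    0.004 -0.   ]
[ 0.06  1.52 -0.9 ] [-0.1    0.004 -0.   ]
[ 0.06  1.42 -1.04] [-0.1    0.004 -0.   ]
[ 0.05  1.31 -1.18] [-0.1    0.004 -0.   ]
end [531.5  76.7 170.1]
```

View pics/w6.png

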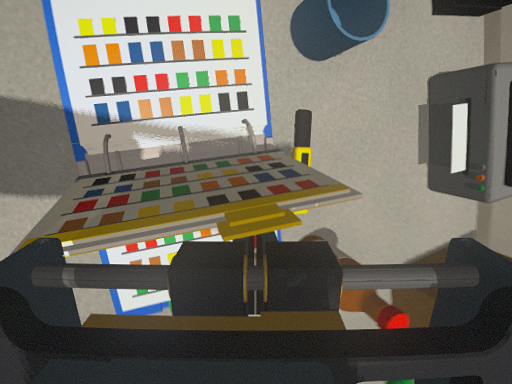

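View pics/s6c.png

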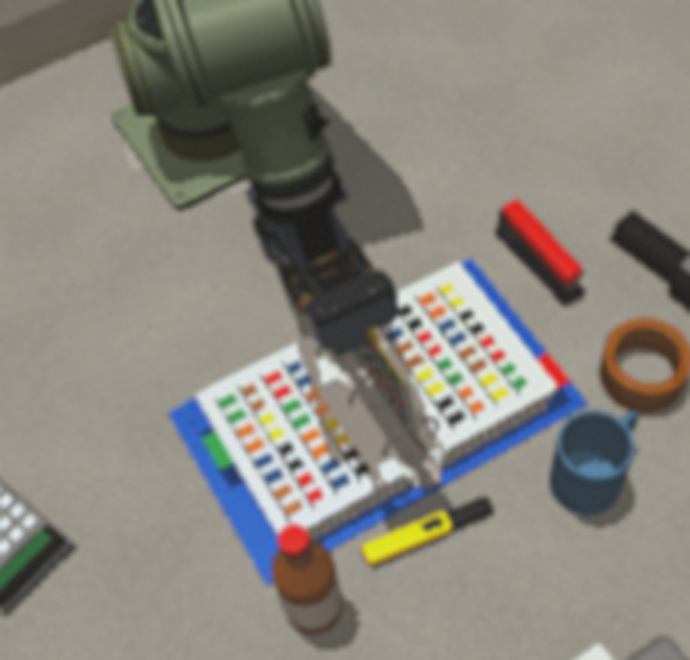

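```bash
cat >> h.py <<'E'
def tcp(phi,rho,xb):
    f=np.radians(phi);y=-rho*np.cos(f)-2.5*np.sin(f)-16;z=45+rho*np.sin(f)-2.5*np.cos(f)+14
    return np.array([501,-46.7,0])+xb*ex+y*ey+np.array([0,0,z])
E
python3 - <<'E'
from h import *
P=np.array([525,-85.7,217.4]);
for i,f in enumerate(range(90,181,5)):
    Q=tcp(f,158-0.5*i,24-0.5*i);print(f,((Q-P)/10).round(2),Q.round(0));P=Q
E
```

```text
90 [-0.08  1.96 -0.04] [524. -66. 217.]
95 [ 0.    1.37 -0.09] [524. -52. 216.]
100 [ 0.    1.36 -0.21] [524. -39. 214.]
105 [ 0.    1.33 -0.32] [524. -26. 211.]
110 [ 0.    1.29 -0.44] [524. -13. 206.]
115 [-0.    1.25 -0.55] [524.  -0. 201.]
120 [-0.    1.19 -0.65] [524.  12. 194.]
125 [-0.01  1.12 -0.75] [524.  23. 187.]
130 [-0.01  1.05 -0.84] [524.  34. 179.]
135 [-0.01  0.97 -0.93] [524.  43. 169.]
140 [-0.01  0.88 -1.  ] [524.  52. 159.]
145 [-0.02  0.79 -1.07] [524.  60. 149.]
150 [-0.02  0.69 -1.14] [524.  67. 137.]
155 [-0.03  0.59 -1.19] [523.  73. 125.]
160 [-0.03  0.48 -1.23] [523.  78. 113.]
165 [-0.04  0.37 -1.26] [523.  81. 100.]
170 [-0.04  0.26 -1.29] [522.  84.  88.]
175 [-0.04  0.14 -1.3 ] [522.  85.  75.]
180 [-0.05  0.03 -1.3 ] [521.  86.  62.]
```

```bash
python3 -m creep '[{"translation":[0,1,0],"delta_rot":[0,0.05,0]},{"translation":[0,1,0],"delta_rot":[0,0.05,0]},{"translation":[0,1.35,-0.1],"delta_rot":[0,0.05,0]},{"translation":[0,1.35,-0.2],"delta_rot":[0,0.05,0]},{"translation":[0,1.33,-0.3],"delta_rot":[0,0.05,0]}]'
python3 -m creep '[{"translation":[0,1.29,-0.44],"delta_rot":[0,0.05,0]},{"translation":[0,1.25,-0.55],"delta_rot":[0,0,0]},{"translation":[0,1.19,-0.65],"delta_rot":[0,0,0]}]'
python3 -c "
from h import *
st();grab('wrist','w7');grab('scene','s7');crop('s7',100,60,330,280,3,'s7c');st()"
```

```text
time_s: 6.27
ee_pos: [525.0, -31.0, 209.7]
ee_rot: [125.1, 86.7, 27.2]
force: [1.1, -0.5, -0.1]
gripper_width: 0.2
time_s: 6.52
ee_pos: [525.2, 7.0, 192.3]
ee_rot: [179.4, 88.5, 81.5]
force: [0.8, -0.7, -0.1]
gripper_width: 0.5
t 6.52 pos [525.2   7.  192.3] q [-1.4 15.2 99.5  1.7 65.1  5.8] F [ 0.8 -0.7 -0.1] T [-0.25 -0.   -0.02] w 0.5
x [ 0.004  0.026 -1.   ] y [ 0.991 -0.137  0.   ]
t 6.62 pos [523.    8.2 191.4] q [-1.3 15.2 99.7  1.7 65.1  5.7] F [-0.6 -1.  -0.9] T [-0.14  0.12 -0.  ] w 0.1
x [ 0.     0.027 -1.   ] y [ 0.991 -0.134 -0.003]
```

View pics/w7.png

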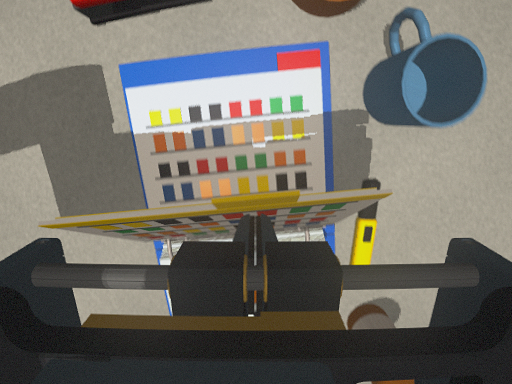

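View pics/s7c.png

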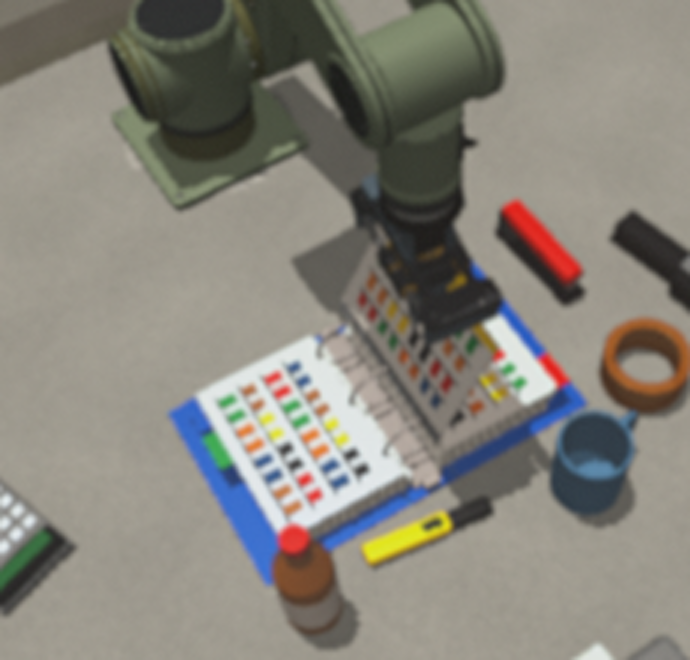

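```bash
python3 -m creep '[{"translation":[0,1.12,-0.75],"delta_rot":[0,0,0]},{"translation":[0,1.05,-0.84],"delta_rot":[0,0,0]},{"translation":[0,0.97,-0.93],"delta_rot":[0,0,0]},{"translation":[0,0.9,-1],"delta_rot":[0,0,0]},{"translation":[0,0.8,-1.07],"delta_rot":[0,0,0]}]'
python3 -c "
from h import *
st();grab('wrist','w8');grab('scene','s8');crop('s8',150,80,330,250,4,'s8c');st()"
```

```text
time_s: 7.03
ee_pos: [524.2, 57.1, 146.5]
ee_rot: [177.6, 88.5, 79.9]
force: [-0.2, -0.4, -0.3]
gripper_width: 0.5
t 7.03 pos [524.2  57.1 146.5] q [  4.1  17.7 103.2   1.7  58.7  10.9] F [-0.2 -0.4 -0.3] T [-0.06  0.01 -0.05] w 0.5
x [ 0.005  0.025 -1.   ] y [ 0.991 -0.134  0.001]
t 7.13 pos [522.7  57.2 145.1] q [  4.1  17.8 103.3   1.7  58.8  10.9] F [-0.9 -0.7 -0.1] T [-0.1   0.05 -0.03] w 0.9
x [-0.     0.025 -1.   ] y [ 0.991 -0.133 -0.004]
```

View pics/w8.png

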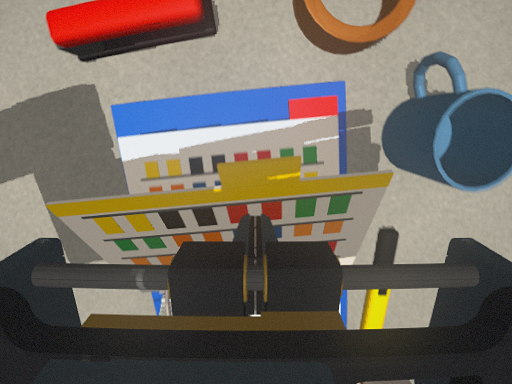

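View pics/s8c.png

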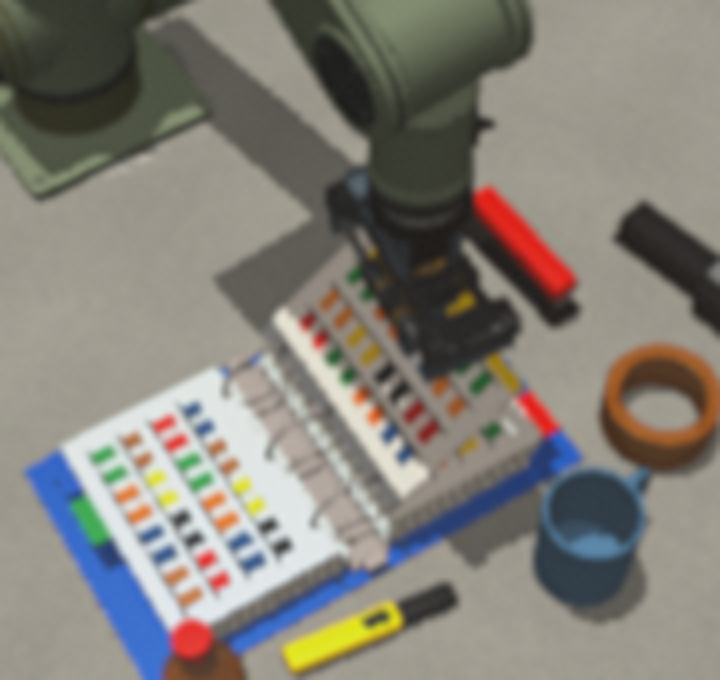

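```bash
python3 -m creep '[{"translation":[0,0.7,-1.14],"delta_rot":[0,0,0]},{"translation":[0,0.6,-1.19],"delta_rot":[0,0,0]},{"translation":[0,0.5,-1.23],"delta_rot":[0,0,0]},{"translation":[0,0.4,-1.26],"delta_rot":[0,0,0]},{"translation":[0,0.3,-1.29],"delta_rot":[0,0,0]}]'
python3 -m creep '[{"translation":[0,0.15,-0.9],"delta_rot":[0,0,0]},{"translation":[0,0.05,-0.6],"delta_rot":[0,0,0]},{"translation":[0,0,-0.3],"delta_rot":[0,0,0]},{"translation":[0,0,0],"delta_rot":[0,0,0]}]'
python3 -c "
from h import *
st();grab('wrist','w9');st()"
```

```text
time_s: 7.55
ee_pos: [524.7, 81.3, 86.0]
ee_rot: [175.8, 88.5, 78.1]
force: [0.1, -1.0, -1.4]
gripper_width: 0.8
time_s: 7.88
ee_pos: [524.2, 82.7, 67.9]
ee_rot: [179.9, 88.6, 82.2]
force: [-0.3, -1.3, -0.2]
gripper_width: 0.5
t 7.88 pos [524.2  82.7  67.9] q [  6.9  23.1 108.3   1.9  48.2  13.4] F [-0.3 -1.3 -0.2] T [-0.08  0.07 -0.02] w 0.5
x [ 0.003  0.025 -1.   ] y [ 0.991 -0.135  0.   ]
t 7.93 pos [524.5  82.7  68.3] q [  6.9  23.1 108.3   1.9  48.2  13.4] F [-0.2 -0.4  0. ] T [-0.09  0.02 -0.04] w 0.3
x [ 0.004  0.025 -1.   ] y [ 0.991 -0.135  0.001]
```

View pics/w9.png

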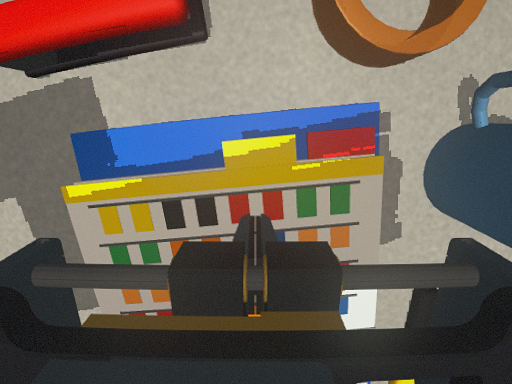

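```bash
python3 -m creep '[{"translation":[0,0,-0.2],"delta_rot":[0,0,0]},{"translation":[0,0,-0.2],"delta_rot":[0,0,0]},{"translation":[0,0,-0.15],"delta_rot":[0,0,0]},{"translation":[0,0,0],"delta_rot":[0,0,0]}]'
python3 -m creep '[{"translation":[0,0,-0.15],"delta_rot":[0,0,0]},{"translation":[0,0,0],"delta_rot":[0,0,0]},{"translation":[0,0,0],"delta_rot":[0,0,0]}]'
```

```text
time_s: 8.27
ee_pos: [524.5, 82.8, 62.8]
ee_rot: [177.7, 88.5, 79.9]
force: [-0.4, -0.5, -0.6]
gripper_width: 0.6
time_s: 8.52
ee_pos: [524.6, 82.8, 62.0]
ee_rot: [176.5, 88.5, 78.8]
force: [-0.4, -0.6, 5.6]
gripper_width: 0.4
```

```bash
python3 -m creep '[{"translation":[0,0,-0.1],"delta_rot":[0,0,0]},{"translation":[0,0,0],"delta_rot":[0,0,0]},{"translation":[0,0,0],"delta_rot":[0,0,0]}]'
python3 -m creep '[{"translation":[0,0,-0.1],"delta_rot":[0,0,0]},{"translation":[0,0,0],"delta_rot":[0,0,0]},{"translation":[0,0,0],"delta_rot":[0,0,0]}]'
```

```text
time_s: 8.77
ee_pos: [524.6, 82.8, 61.9]
ee_rot: [175.7, 88.5, 78.0]
force: [-2.3, 0.1, 10.7]
gripper_width: 0.7
time_s: 9.02
ee_pos: [524.6, 82.9, 61.8]
ee_rot: [175.0, 88.5, 77.2]
force: [-5.3, -1.2, 18.5]
gripper_width: 0.6
```

```bash
python3 -m creep '[{"translation":[0,0,0.3],"delta_rot":[0,0,0]},{"translation":[0,0,0.5],"delta_rot":[0,0,0]},{"translation":[0,0,2],"delta_rot":[0,0,0]},{"translation":[0,0,3.5],"delta_rot":[0,0,0]},{"translation":[0,0,3.5],"delta_rot":[0,0,0]}]'
python3 -m creep '[{"translation":[-2,0,3],"delta_rot":[0,0,0]},{"translation":[-2,0,3],"delta_rot":[0,0,0]},{"translation":[-2,0,3],"delta_rot":[0,0,0]},{"translation":[-2,0,3],"delta_rot":[0,0,0]},{"translation":[-2,0,0],"delta_rot":[0,0,0]}]'
python3 -c "
from h import *
st();grab('wrist','w10');grab('scene','s10');crop('s10',150,80,330,250,4,'s10c');grab('top','t10');crop('t10',190,130,360,260,4.5,'t10c')"
```

```text
time_s: 9.43
ee_pos: [523.4, 82.7, 157.4]
ee_rot: [-174.3, 88.6, 88.0]
force: [1.4, -0.0, 0.3]
gripper_width: 0.6
time_s: 9.85
ee_pos: [426.4, 83.3, 283.0]
ee_rot: [157.4, 88.2, 59.7]
force: [1.0, 0.6, 1.1]
gripper_width: 0.4
t 9.85 pos [426.4  83.3 283. ] q [  8.5   2.9 101.3   1.4  74.7  15.9] F [1.  0.6 1.1] T [-0.14  0.03 -0.05] w 0.4
x [ 0.016  0.027 -1.   ] y [ 0.991 -0.135  0.012]
```

View pics/w10.png

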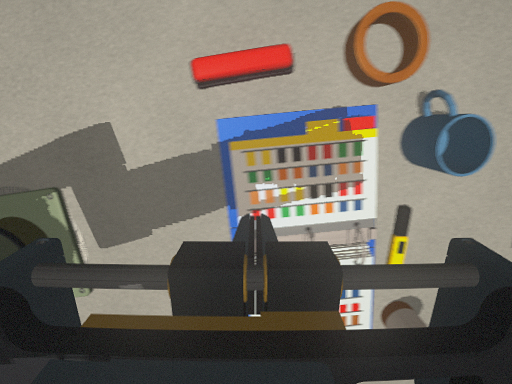

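View pics/s10c.png

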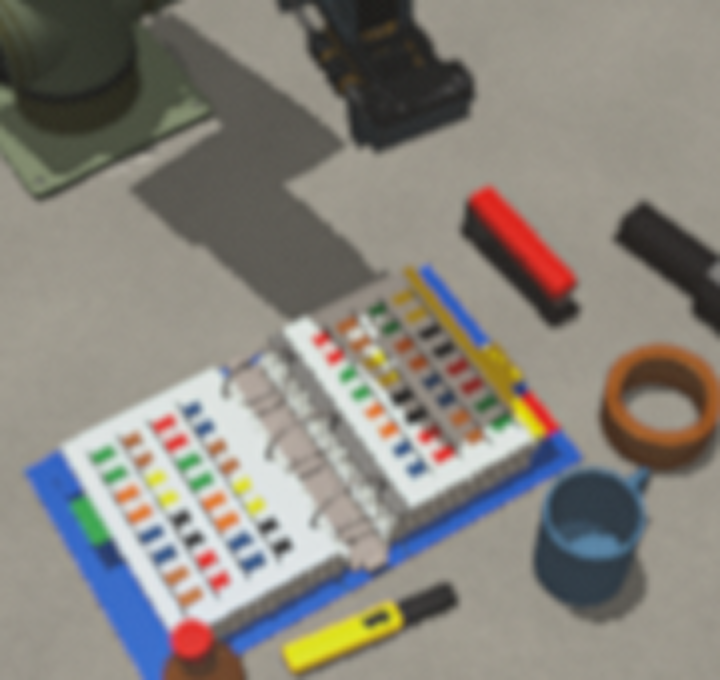

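View pics/t10c.png

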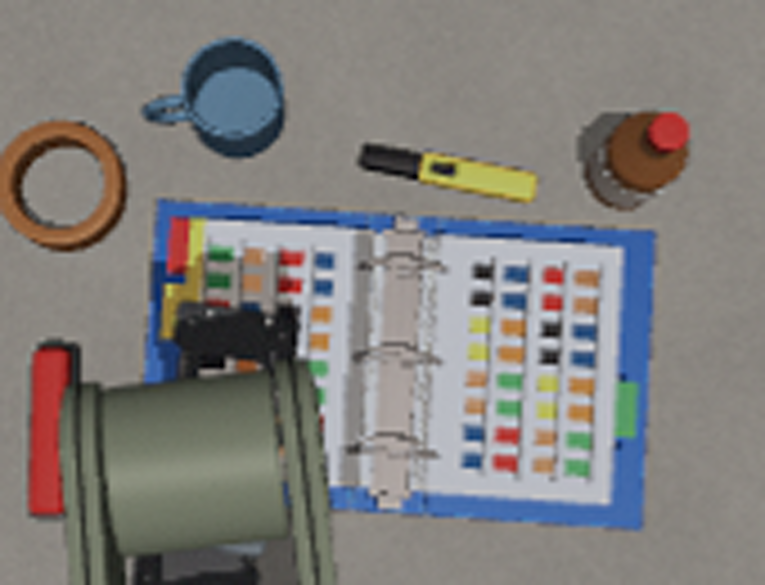

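```bash
python3 - <<'E'
from h import *
def inv(P):
    return np.array([(P-C)@ex,(P-C)@ey,P[2]])
for fn,pts in [('t10',[(190+u/4.5,130+v/4.5) for u,v in[(195,245),(235,240),(300,240),(340,240),(178,300),(340,400)]]),('w10',[(322,127),(360,136),(250,148),(300,165),(350,165),(280,200),(350,212)]),('s10',[(150+u/4,80+v/4) for u,v in[(415,285),(520,405),(300,335),(410,490),(440,410)]])]:
    z=load(fn)
    for u,v in pts:
        d=z['d'][int(v)-1:int(v)+2,int(u)-1:int(u)+2]; print(fn,int(u),int(v),inv(world(z,u,v,np.median(d))).round(1))
a,b=load('t0')['im'].astype(int),load('t10')['im'].astype(int)
E
```

```text
t10 233 184 [ 81.9 172.6  48.6]
t10 242 183 [ 88.3 140.4  47.6]
t10 256 183 [91.9 87.5 46.9]
t10 265 183 [93.9 54.9 48.2]
t10 229 196 [ 36.2 183.2  47.8]
t10 265 218 [-36.1  46.4  47.2]
w10 322 127 [ 22.7 187.1  47.8]
w10 360 136 [ 76.5 170.   47.7]
w10 250 148 [-80.4 167.5  47.5]
w10 300 165 [-11.  136.4  46.9]
w10 350 165 [ 61.7 129.7  47.5]
w10 280 200 [-43.6  87.   47.5]
w10 350 212 [61.6 57.2 46.5]
s10 253 151 [-80.8 167.9  47. ]
s10 280 181 [ 73.8 175.1  47.3]
s10 225 163 [-89.3  53.   45.6]
s10 252 202 [93.3 50.9 47. ]
s10 260 182 [ 41.1 114.8  46. ]
```

Leaf top is at 47–48 mm everywhere from spine to tab, which is the flat height of 47.5 mm. The robot is clear of everything, so I'm handing in.

```bash
python3 -c "
from h import *
st();print(env.job_done())"
```

```text
t 10.0 pos [423.8  82.9 277.8] q [  8.5   3.1 101.9   1.4  74.5  15.9] F [ 0.5 -1.   0.6] T [-0.06  0.01  0.03] w 0.4
x [ 0.006  0.025 -1.   ] y [ 0.991 -0.134  0.003]
the job is handed in; nothing more can be done
None
```

The yellow-tabbed leaf is turned over the rings and lies flat on the left-hand boards; I handed the job in at about 10.0 s. I slid the closed fingertips under the tab and swung the leaf up around the ring axis. Then I pushed it over from the backing side, pressed it down with up to about 18 N read on the tool, and withdrew. I never pinched it.

- **Leaf:** three cameras put its top at 45.6–48.6 mm above the desk from the inner edge out to the tab, against 47.5 mm when flat. The lowest reading came from the scene camera at the inner edge.
- **Book and other things:** comparing the before and after top pictures by eye, the book, mug, tape roll, cutter and bottle look unmoved. The arm partly covered the stapler and the near-left corner of the book in that last top picture. The stapler and scanner look in place in the scene picture. I made no after-check of the calculator.
- **Robot:** it stood clear above the desk with no contact force when I handed in. No check failed.

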